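# Hang the rinsed baking cups to drain

## Robot

A 7-joint arm with a two-finger parallel gripper is mounted at the origin on the work surface. World frame = base frame: x ahead of the robot, y to its left, z up, the work surface at z = 0. Lengths are in m, angles in rad, forces in N, time in s.
With the tool pointing down it reaches from about 0.425 to 0.925 m from the base axis. Payload 6.8 kg.
Tool frame: the origin (TCP) lies midway between the tips of the shut fingers; the grasp point (between the pads) lies arm.pinch_z behind it (arm.pinch_z is the distance from the TCP to the grasp point, in m); z points along the fingers, y is the line along which they close (so a half turn about z gives the same grasp; the last joint's range is limited). The gripper opens to 88 mm and grips with 3 to 60 N. Pads are 20 mm wide; open, the fingers measure 115 mm over their backs; the gripper's body (75 mm by 178 mm) begins 61 mm behind the grasp point.
Start: joints at [1.003, 0.477, 0.022, 1.555, -0.011, 1.109, -0.083], TCP at [0.3, -0.605, 0.223] pointing down, gripper open.
Joint ranges: [-2.96, 2.96], [-0.34, 2.1], [-1.41, 1.46], [0.24, 2.44], [-1.37, 4.51], [0.17, 1.92], [-2.96, 2.96]. Speed limits (rad/s): [2.39, 2.39, 3.14, 3.14, 3.14, 3.14, 3.14].

## Interface

Orientations are given as a unit quaternion [x, y, z, w].
In Python, from rig import arm gives the robot as it stands. The module is installed in compiled form; this text tells all that it offers.
- The arm moves only by the tool jog_arm, never from a script. Its argument "series" is a list that holds one entry, the list of rows, each a list of 4 numbers: the shift along the tool's x, y, z in cm, then the turn about the tool's z in rad. In form: [[[dx, dy, dz, twist], ...]]. A call has 1 to 20 rows; each row shifts and turns the commanded pose from where the row before left it, along the tool's axes as they then stand; what a row does not reach is not made up. A row lasts 1/10 s, in which the tool goes at most 50 mm and 8.59 degrees, less where a joint would pass 70% of its speed; a pose out of reach is approached as far as the arm can. A call is refused whole if a number of a shift passes 5 or a number of a turn 0.15, either way. A call with a gripper value outside its range is refused whole. "claw" is the gripper's target within -1 to 1 (shut at 1, half-way at 0, fully open at -1), set as the call begins (left out, the last holds). The fingers move at their own pace and stop on an object; "squeeze" is the grip in N (left out, the last holds). Time passes only in rows, so rows that do not move let the fingers close. It gives the time, the measured TCP pose, the force, the opening and the grip force at its end, in the units of the state.
- arm.get_state(): the state, without advancing time (a new reading comes with each control period).
- arm.snapshot(name): name is "scene" or "top" or "wrist"; returns (picture, depth): 400x640x3 uint8, red, green, blue; 400x640 float32, m along the optical axis (not along the pixel's ray), 0 where there is no reading.
- arm.get_calibration(name): a dict with "fx", "fy", "cx", "cy" (pixels), "origin" and "rotation" of the camera in the world. Camera axes: x right, y up, looking along -z (the intrinsics and any distortion apply to the point x, -y, -z); pixel columns grow to the right and rows downward; lengths in m; the calibration is good to about 2 mm. A picture is of the moment at which its call begins: read the wrist's pose just before it. get_calibration takes no time and is no camera call; for the wrist camera it gives the pose at the moment of the call.
- arm.hand_in(): hands the job in; it is judged then, once.
The state is a dict: "time_s": time; "joint_positions": joint angles; "joint_vel": joint speeds; "effort": joint torques, N m; "tool_pos": TCP position; "tool_rot": TCP orientation; "wrist_force": force on the tool from outside, world axes, zero at the start; "wrist_torque": the same for the moment, N m; "finger_gap": opening from 0.0 (shut) to 1.0 (fully open); "gripper_force": force on a finger pad.
Only numpy, scipy, OpenCV 4.12 (cv2) and the standard library are available. Lean on these libraries where they do the work, as an engineer would, in place of code of your own. Each camera call takes 0.05 s, during which the arm holds its last target. There are 200 camera calls.

## Task

Hang the three rinsed baking cups (steel, copper and blue) mouth down on the leaning pegs of the draining rack, one to a peg, each pushed home so that its inside floor rests on the peg's tip, and let go of them. Lower them on gently, without dropping, banging or forcing them, and leave the oil bottle, jar, saucepan and spatula standing where they are.

Things in the scene. Friction and masses are not known exactly. Their poses are not given: they have to be found in the camera images.
- cup_steel: bare steel straight-sided baking cup, open at one end: outside diameter 54, height 70, wall 2.5, floor 3 thick, about 0.09 to 0.16 kg, a narrow band round it near its closed end. Origin: on its axis, half way up (35 from either end); its z axis runs along the cup's axis out of the open mouth. It starts upside down on the table, mouth down.
- cup_copper: copper-coloured straight-sided baking cup, open at one end: outside diameter 54, height 60, wall 2.5, floor 3 thick, about 0.09 to 0.16 kg, a narrow band round it near its closed end. Origin: on its axis, half way up (30 from either end); its z axis runs along the cup's axis out of the open mouth. It starts upside down on the table, mouth down.
- cup_blue: blue straight-sided baking cup, open at one end: outside diameter 54, height 70, wall 2.5, floor 3 thick, about 0.09 to 0.16 kg, a narrow band round it near its closed end. Origin: on its axis, half way up (35 from either end); its z axis runs along the cup's axis out of the open mouth. It starts lying on its side on the table, its mouth facing roughly to the left (+y), towards the rack.
- cup_steel_in (a point): centre of the inside of cup_steel's floor, 3 from its closed end
- cup_copper_in (a point): centre of the inside of cup_copper's floor, 3 from its closed end
- cup_blue_in (a point): centre of the inside of cup_blue's floor, 3 from its closed end
- rack: fixed low draining rack: a shallow aluminium tray 160 (its x) by 310 (its y), rim 10 high, with a square rail 22 by 22 along its y (centre 35 towards its +x, top 26 above the table) that carries three white pegs, 95 apart. Origin: centre of the tray's underside, on the table; z up. It stands on the left with its -x side turned roughly to the right (world -y), so that the row of pegs runs away from the robot.
- peg1_tip (a point): top of the far (rack -y end) peg of the rack: a white round bar 18 in diameter with a domed end, sticking 110 out of its foot in the rail. This point is the end of the dome, about 110 above the table; its z axis runs along the peg, out of the tip. All pegs lean 35 degrees from the vertical, roughly to the right (world -y), where the cups start. A hung cup rests its floor on the dome and sags a little.
- peg2_tip (a point): top of the middle peg of the rack: a white round bar 18 in diameter with a domed end, sticking 110 out of its foot in the rail. This point is the end of the dome, about 110 above the table; its z axis runs along the peg, out of the tip. All pegs lean 35 degrees from the vertical, roughly to the right (world -y), where the cups start. A hung cup rests its floor on the dome and sags a little.
- peg3_tip (a point): top of the near (rack +y end) peg of the rack: a white round bar 18 in diameter with a domed end, sticking 110 out of its foot in the rail. This point is the end of the dome, about 110 above the table; its z axis runs along the peg, out of the tip. All pegs lean 35 degrees from the vertical, roughly to the right (world -y), where the cups start. A hung cup rests its floor on the dome and sags a little.
- oil_bottle: bystander: amber oil bottle, diameter 56, height 160; origin at the centre of its underside
- jar: bystander: glass jar with a green lid, diameter 50, height 60; origin at the centre of its underside
- pot: bystander: steel saucepan, rim diameter 120 (about 160 with its side handles), height 80; origin at the centre of its underside
- spatula: bystander: wooden spatula lying flat to the left of the rack, about 250 long, under 25 high; origin near its middle
Not all that is in view belongs to the job. What is shaped like the cup_steel but purple is not meant. There is more than one size of the cup_copper; the one meant has the size given above.

How it is judged:
At the end, for the whole second after the job is handed in: each of the three cups hangs mouth down on a peg of its own, at rest, bearing on the rack, the centre of its inside floor within 22 mm of the peg's tip and its axis within 0.5 rad of the peg's; nothing holds it (angle between each of cup_steel, cup_copper, cup_blue's own z axis and vertical above 2 rad and contact force between each of cup_steel, cup_copper, cup_blue and rack above 0.3 N and linear speed of each of cup_steel, cup_copper, cup_blue below 0.03 m/s and ((distance between cup_steel_in and peg1_tip below 0.022 m and angle between the z axis of cup_steel and the z axis of peg1_tip, either way round below 0.5 rad) or (distance between cup_steel_in and peg2_tip below 0.022 m and angle between the z axis of cup_steel and the z axis of peg2_tip, either way round below 0.5 rad) or (distance between cup_steel_in and peg3_tip below 0.022 m and angle between the z axis of cup_steel and the z axis of peg3_tip, either way round below 0.5 rad)) and ((distance between cup_copper_in and peg1_tip below 0.022 m and angle between the z axis of cup_copper and the z axis of peg1_tip, either way round below 0.5 rad) or (distance between cup_copper_in and peg2_tip below 0.022 m and angle between the z axis of cup_copper and the z axis of peg2_tip, either way round below 0.5 rad) or (distance between cup_copper_in and peg3_tip below 0.022 m and angle between the z axis of cup_copper and the z axis of peg3_tip, either way round below 0.5 rad)) and ((distance between cup_blue_in and peg1_tip below 0.022 m and angle between the z axis of cup_blue and the z axis of peg1_tip, either way round below 0.5 rad) or (distance between cup_blue_in and peg2_tip below 0.022 m and angle between the z axis of cup_blue and the z axis of peg2_tip, either way round below 0.5 rad) or (distance between cup_blue_in and peg3_tip below 0.022 m and angle between the z axis of cup_blue and the z axis of peg3_tip, either way round below 0.5 rad))); the robot touches nothing.
It fails at once if the oil bottle is pushed more than 30 mm or tipped over (distance of oil_bottle from where it was at the start of the episode above 0.03 m or angle between oil_bottle's own z axis and vertical above 0.5 rad).
It fails at once if the jar is pushed more than 30 mm or tipped over (distance of jar from where it was at the start of the episode above 0.03 m or angle between jar's own z axis and vertical above 0.5 rad).
It fails at once if the saucepan is pushed more than 30 mm or tipped over (distance of pot from where it was at the start of the episode above 0.03 m or angle between pot's own z axis and vertical above 0.5 rad).
It fails at once if the spatula is pushed more than 30 mm (distance of spatula from where it was at the start of the episode above 0.03 m).
It fails at once if a cup is dropped or knocked (faster than 0.5 m/s with no finger on it), or banged or forced onto the rack with more than 90 N (contact force between any of cup_steel, cup_copper, cup_blue and rack above 90 N or (linear speed of cup_steel above 0.5 m/s and contact force between cup_steel and the fingers below 0.1 N) or (linear speed of cup_copper above 0.5 m/s and contact force between cup_copper and the fingers below 0.1 N) or (linear speed of cup_blue above 0.5 m/s and contact force between cup_blue and the fingers below 0.1 N)).
It also fails if it takes over 72 s, if anything falls off the work surface, if the arm or the gripper's body presses on something with over 40 N, if the wrist force passes 120 N, or if a joint passes its speed limit or range.

## Working session

There is one attempt and no reset: what is moved stays moved. The work goes in short steps, Python scripts to look and compute and a tool call to move; the robot and the scene stay as the last step left them, time stands still between calls to the robot, and variables do not carry over. Pictures are saved under pics/ and viewed, at most 10 in all, crops included, and the job is handed in when it is done.

Besides the shell and the picture viewer there is one more tool, called after ">>>" as a command line: name --argument value ..., lists and objects as JSON in quotes. jog_arm: Moves the arm, as the interface text tells. Its arguments: {"type":"object","properties":{"series":{"type":"array","items":{"type":"array","items":{"type":"array","items":{"type":"number"}}}},"claw":{"type":"number"},"squeeze":{"type":"number"}},"required":["series"]}

```bash
mkdir -p pics; cat > h.py <<'E'
import numpy as np, cv2
from rig import arm
def snap(n):
    c=arm.get_calibration(n); p,d=arm.snapshot(n); return p,d,c
def save(n,p): cv2.imwrite(f'pics/{n}.png',cv2.cvtColor(p,cv2.COLOR_RGB2BGR))
def pts(d,c):
    v,u=np.mgrid[:d.shape[0],:d.shape[1]]
    P=np.stack([(u-c['cx'])/c['fx']*d,-(v-c['cy'])/c['fy']*d,-d],-1)
    return P@np.array(c['rotation']).T+np.array(c['origin'])
E
python3 - <<'E'
from h import *
for n in ('scene','top'):
    p,d,c=snap(n); save(n+'0',p); np.savez(n+'0.npz',p=p,d=d); print(n,c)
print(arm.pinch_z, arm.get_state())
E
```

```text
scene {'fx': 513.6580759895712, 'fy': 513.6580759895712, 'cx': 335.5914905910156, 'cy': 197.56186243982393, 'origin': array([1.56255739, 0.13464381, 0.87645183]), 'rotation': array([0.28429503, 0.32846109, 0.67259098, 0.59909183])}
top {'fx': 361.8304946504007, 'fy': 361.8304946504007, 'cx': 320.93930165110663, 'cy': 203.21556419597724, 'origin': array([ 0.3944609 , -0.02903949,  1.21806849]), 'rotation': array([ 0.06158296, -0.04638586, -0.69578622,  0.71409903])}
0.0187 {'time_s': 0.1, 'joint_positions': array([ 1.00291404,  0.47769563,  0.02234634,  1.55626051, -0.01146439,
        1.10928378, -0.08309862]), 'joint_vel': array([ 1.91305215e-03, -2.21546454e-03,  1.57198220e-03, -3.28118592e-03,
        1.22586421e-03, -8.48419510e-05,  6.11876947e-04]), 'effort': array([ 5.23252704e-03, -5.84084952e+01,  1.54026423e+00, -2.73311931e+01,
       -5.42019785e-02,  1.31687697e-02,  4.38283735e-05]), 'tool_pos': array([ 0.29929746, -0.60446898,  0.22183252]), 'tool_rot': array([ 9.73686941e-01,  2.27888490e-01, -2.41249654e-04, -7.20199991e-04]), 'wrist_force': array([0.14670294, 0.26204247, 0.0612669 ]), 'wrist_torque': array([-0.0217353 , -0.0104524 , -0.03284937]), 'gripper_force': 0.0, 'finger_gap': 0.9948202106519016}
```

View pics/scene0.png

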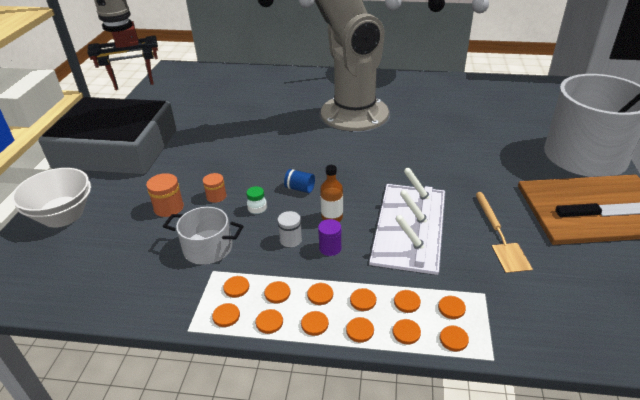

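View pics/top0.png

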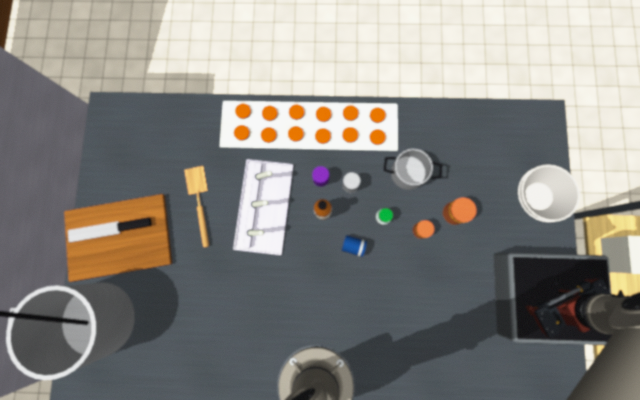

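Scene view: the steel cup is at (289,229), with a purple look-alike at (330,238). There are two copper cups, one at (214,187) and a larger one at (165,195). The blue cup lies at (300,181) with its band on the right, so its mouth faces left. The pegs are at (417,183), (412,205) and (408,232). The top view agrees: steel (352,181), purple (321,176), copper small (424,229) and large (461,210), blue (354,245).

```bash
cat >> h.py <<'E'
from scipy.spatial.transform import Rotation as R
def pts(d,c):
    v,u=np.mgrid[:d.shape[0],:d.shape[1]]
    P=np.stack([(u-c['cx'])/c['fx']*d,-(v-c['cy'])/c['fy']*d,-d],-1)
    return R.from_quat(c['rotation']).apply(P.reshape(-1,3)).reshape(P.shape)+np.array(c['origin'])
E
python3 - <<'E'
from h import *
out=[]
for n in ('scene','top'):
    z=np.load(n+'0.npz'); p,d=z['p'],z['d']; c=arm.get_calibration(n); W=pts(d,c)
    if n=='scene': S=(p,d,W)
    else: T=(p,d,W)
    ok=(d>0)
    boxes={'scene':dict(steel=(274,208,304,252),cop=(200,170,230,204),copL=(145,172,185,218),blue=(280,165,320,197),purple=(315,218,345,258)),
     'top':dict(steel=(338,168,366,194),cop=(410,216,438,242),copL=(442,192,480,228),blue=(338,230,370,260),purple=(306,163,334,190),oil=(308,195,336,222),jar=(372,204,398,228),pot=(380,145,450,192))}[n]
    for k,(a,b,e,f) in boxes.items():
        w=W[b:f,a:e][ok[b:f,a:e]]; w=w[w[:,2]>0.012]
        if len(w)<5: print(n,k,'none');continue
        zm=np.percentile(w[:,2],98); t=w[w[:,2]>zm-0.006]
        print(n,k,len(w),'ztop %.3f'%zm,'top bbox',t.min(0).round(3),t.max(0).round(3),'mid',((t.min(0)+t.max(0))/2).round(3),'all',w.min(0).round(3),w.max(0).round(3))
    # pegs: white pixels high
    a,b,e,f={'scene':(370,160,450,275),'top':(228,155,298,260)}[n]
    w=W[b:f,a:e][ok[b:f,a:e]]
    t=w[w[:,2]>0.05]
    km=cv2.kmeans(t[:,:2].astype(np.float32),3,None,(3,50,1e-4),5,cv2.KMEANS_PP_CENTERS)
    for i in range(3):
        q=t[km[1][:,0]==i]; m=q.mean(0); u=np.linalg.svd(q-m)[2][0]; u*=np.sign(u[2])
        s=(q-m)@u
        print(n,'peg',len(q),'hi',q[q[:,2].argmax()].round(3),'axis',u.round(3),'end',(m+u*s.max()).round(3))
    w=w[(w[:,2]>0.004)&(w[:,2]<0.032)]
    r=cv2.minAreaRect((w[:,:2]*1000).astype(np.float32)); print('rack',r)
p,d,c=snap('scene')
cr=cv2.resize(p[160:275,140:450],None,fx=2.5,fy=2.5,interpolation=cv2.INTER_CUBIC); save('crop0',cr)
E
```

```text
scene steel 654 ztop 0.073 top bbox [ 0.621 -0.125  0.067] [ 0.677 -0.073  0.076] mid [ 0.649 -0.099  0.072] all [ 0.621 -0.125  0.012] [ 0.679 -0.072  0.076]
scene cop 481 ztop 0.064 top bbox [ 0.474 -0.362  0.058] [ 0.531 -0.31   0.065] mid [ 0.502 -0.336  0.061] all [ 0.474 -0.362  0.012] [ 0.531 -0.309  0.065]
scene copL 1164 ztop 0.089 top bbox [ 0.52  -0.489  0.083] [ 0.689 -0.35   0.091] mid [ 0.604 -0.42   0.087] all [ 0.52  -0.489  0.012] [ 0.689 -0.348  0.091]
scene blue 513 ztop 0.056 top bbox [ 0.42  -0.148  0.05 ] [ 0.469 -0.077  0.059] mid [ 0.445 -0.113  0.055] all [ 0.418 -0.154  0.012] [ 0.477 -0.073  0.059]
scene purple 697 ztop 0.073 top bbox [ 0.638 -0.025  0.067] [0.696 0.028 0.075] mid [0.667 0.002 0.071] all [ 0.569 -0.027  0.012] [0.698 0.028 0.075]
scene peg 209 hi [0.566 0.167 0.114] axis [-0.069 -0.592  0.803] end [0.57  0.166 0.114]
scene peg 229 hi [0.66  0.165 0.114] axis [-0.066 -0.593  0.803] end [0.664 0.158 0.113]
scene peg 188 hi [0.471 0.181 0.113] axis [-0.078 -0.587  0.806] end [0.475 0.175 0.113]
rack ((505.73577880859375, 202.38107299804688), (
[... 952 characters left out ...]
2  0.019] [0.58  0.023 0.164]
top jar 204 ztop 0.064 top bbox [ 0.52  -0.228  0.058] [ 0.559 -0.186  0.064] mid [ 0.539 -0.207  0.061] all [ 0.514 -0.23   0.015] [ 0.563 -0.183  0.064]
top pot 748 ztop 0.082 top bbox [ 0.636 -0.382  0.076] [ 0.755 -0.236  0.086] mid [ 0.695 -0.309  0.081] all [ 0.635 -0.387  0.012] [ 0.756 -0.2    0.086]
top peg 79 hi [0.564 0.17  0.115] axis [-0.027 -0.633  0.773] end [0.563 0.17  0.114]
top peg 77 hi [0.659 0.16  0.115] axis [-0.03  -0.624  0.781] end [0.656 0.16  0.116]
top peg 79 hi [0.47  0.181 0.116] axis [-0.046 -0.626  0.778] end [0.469 0.178 0.114]
rack ((567.17431640625, 200.67083740234375), (358.3109130859375, 240.236572265625), 2.118438482284546)
```

View pics/crop0.png

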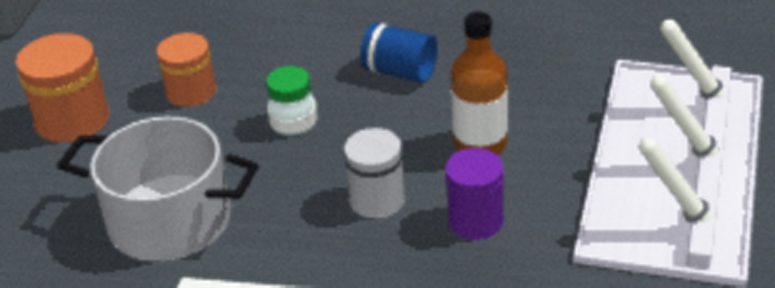

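Candidates:
- **Steel:** the bare steel cup at scene pixel (289,229). The purple one at (330,238) isn't wanted.
- **Copper:** the small one at (214,187), measured about 54 across and 60 high. The one at (165,195) is about 75 by 87, so it's the wrong size.
- **Blue:** the only blue one, at (300,181).

The crop confirms these choices. I start by turning the gripper so it closes along the peg row.

>>> jog_arm --series '[[[0,0,0,-0.145],[0,0,0,-0.145],[0,0,0,-0.145],[0,0,0,-0.145],[0,0,0,-0.145],[0,0,0,-0.145],[0,0,0,-0.142],[0,0,0,0]]]' --claw -1

```text
time_s: 0.95
tool_pos: [0.2993, -0.6048, 0.2223]
tool_rot: [0.741, 0.672, 0.0, -0.0]
wrist_force: [-0.0, 0.4, -0.1]
finger_gap: 1.002
gripper_force: 0.0
```

```bash
cat >> h.py <<'E'
def go(x,y,z,phi=None):
    "shift in tool axes (cm) and twist to world target"
    s=arm.get_state(); r=R.from_quat(s['tool_rot']); X=r.as_matrix()
    d=X.T@(np.array([x,y,z])-s['tool_pos'])*100
    p=np.degrees(np.arctan2(X[1,0],X[0,0]))
    print('tcp',s['tool_pos'].round(4),'phi %.2f'%p,'shift cm',d.round(2),'' if phi is None else 'twist %.3f'%-np.radians(phi-p),'F',s['wrist_force'].round(1),'t',round(s['time_s'],2),'q',s['joint_positions'].round(2))
E
python3 - <<'E'
from h import *
go(.648,-.098,.14,84.3)
z=np.load('top0.npz'); W=pts(z['d'],arm.get_calibration('top'))[230:262,336:372].reshape(-1,3)
w=W[(W[:,2]>.02)]; print(cv2.minAreaRect((w[:,:2]*1000).astype(np.float32)))
t=w[w[:,2]>.052]; m=t.mean(0); print(m, np.linalg.svd(t[:,:2]-m[:2],full_matrices=False)[2][0], t.min(0),t.max(0))
E
```

```text
tcp [ 0.2993 -0.6048  0.2223] phi 84.38 shift cm [53.84 29.75  8.26] twist 0.001 F [-0.   0.4 -0.1] t 0.95 q [ 1.15  0.49 -0.19  1.54  0.1   1.12  0.84]
((435.89862060546875, -86.93292236328125), (68.54383850097656, 124.80667877197266), 6.817944049835205)
[ 0.43697305 -0.105208    0.11143978] [ 0.17343916 -0.98484459] [ 0.3944609  -0.14550452  0.05200971] [ 0.45969233 -0.02903949  1.21806849]
```

>>> jog_arm --series '[[[3.3,1.8,0,0],[3.3,1.8,0,0],[3.3,1.8,0,0],[3.3,1.8,0,0],[3.3,1.8,0,0],[3.3,1.8,0,0],[3.3,1.8,0,0],[3.3,1.8,0,0],[3.3,1.8,0,0],[3.3,1.8,0,0],[3.3,1.8,0,0],[3.3,1.8,0,0],[3.3,1.8,0,0],[3.3,1.8,0,0],[3.3,1.8,0,0],[3.3,1.8,0,0],[1.1,1,2,0],[0,0,2.5,0],[0,0,2.5,0],[0,0,1.3,0]]]'

```text
time_s: 2.95
tool_pos: [0.6481, -0.0979, 0.1371]
tool_rot: [0.742, 0.67, -0.001, -0.001]
wrist_force: [-0.0, -0.8, 0.5]
finger_gap: 1.002
gripper_force: 0.0
```

```bash
python3 - <<'E'
from h import *
go(.648,-.098,.042,84.3)
p,d,c=snap('wrist'); save('w1',p); W=pts(d,c); ok=d>0
w=W[ok]; w=w[(w[:,2]>.065)&(w[:,2]<.08)&(np.hypot(w[:,0]-.648,w[:,1]+.098)<.05)]
print(len(w),w.min(0),w.max(0),cv2.minEnclosingCircle((w[:,:2]*1000).astype(np.float32)))
E
```

```text
tcp [ 0.6481 -0.0979  0.1371] phi 84.15 shift cm [-0.01  0.03  9.51] twist -0.003 F [-0.  -0.8  0.5] t 2.95 q [ 0.31  0.56 -0.36  1.66  0.23  0.97 -0.23]
4167 [ 0.62223897 -0.12654708  0.06511487] [ 0.6754924  -0.07285112  0.07191142] ((648.8323364257812, -99.78992462158203), 27.08582305908203)
```

>>> jog_arm --series '[[[-0.2,0.1,2.5,0],[0,0,2.5,0],[0,0,2.5,0],[0,0,2,0],[0,0,0,0]]]'

```text
time_s: 3.5
tool_pos: [0.6485, -0.1003, 0.0427]
tool_rot: [0.742, 0.671, -0.001, -0.001]
wrist_force: [-0.5, 0.3, -0.0]
finger_gap: 1.001
gripper_force: 0.0
```

>>> jog_arm --series '[[[0,0,0,0],[0,0,0,0],[0,0,0,0],[0,0,0,0],[0,0,0,0],[0,0,0,0]]]' --claw 1 --squeeze 10

```text
time_s: 4.1
tool_pos: [0.6505, -0.1002, 0.0454]
tool_rot: [0.741, 0.671, 0.0, 0.0]
wrist_force: [-2.3, -0.3, 5.3]
finger_gap: 0.617
gripper_force: 10.0
```

>>> jog_arm --series '[[[0,0,-0.5,0],[0,0,-1.5,0],[0,0,-2.5,0],[0,0,-2.5,0],[0,0,-2.5,0],[0,0,-2.5,0],[0,0,-2.5,0],[2.5,-0.1,-0.5,0],[3,-0.2,0,0],[3,-0.2,0,0],[3,-0.2,0,0],[3,-0.2,0,0],[3,-0.2,0,0],[3,-0.2,0,0],[3,-0.2,0,0],[2.2,0,0,0],[1,0,0,0],[0,0,0,0],[0,0,0,0]]]'

```text
time_s: 6.0
tool_pos: [0.6619, 0.1654, 0.1948]
tool_rot: [0.742, 0.671, -0.0, 0.0]
wrist_force: [0.9, -0.5, -1.3]
finger_gap: 0.618
gripper_force: 10.0
```

```bash
python3 - <<'E'
from h import *
go(.660,.167,.150,84.3)
p,d,c=snap('wrist'); save('w2',p)
p,d,c=snap('scene'); save('s2',cv2.resize(p[100:280,340:480],None,fx=3.3,fy=3.3,interpolation=cv2.INTER_CUBIC))
E
```

```text
tcp [0.6619 0.1654 0.1948] phi 84.25 shift cm [ 0.14 -0.2   4.48] twist -0.001 F [ 0.9 -0.5 -1.3] t 6.0 q [-0.05  0.55 -0.42  1.54  0.24  1.1  -0.62]
```

View pics/s2.png

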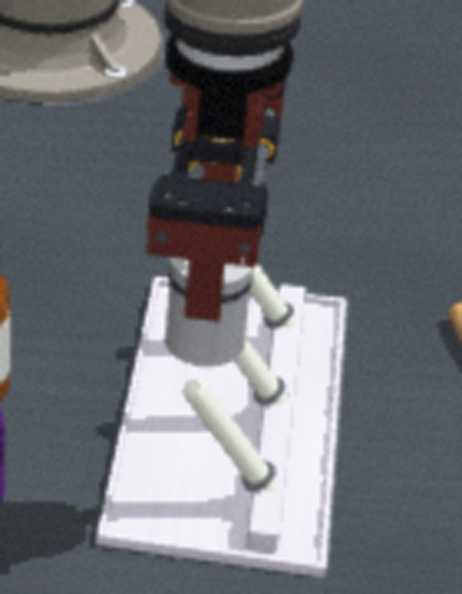

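>>> jog_arm --series '[[[0.1,-0.2,1.5,0],[0,0,1.5,0],[0,0,1.5,0],[0,0,1,0],[0,0,0.8,0],[0,0,0.5,0],[0,0,0,0]]]' --squeeze 7

```text
time_s: 6.8
tool_pos: [0.6595, 0.1682, 0.1258]
tool_rot: [0.741, 0.671, -0.0, -0.0]
wrist_force: [0.2, -0.4, -0.5]
finger_gap: 0.619
gripper_force: 7.0
```

>>> jog_arm --series '[[[0,0,0.4,0],[-0.05,0,0.4,0],[-0.05,0,0.4,0],[0,0,0,0]]]'

```text
time_s: 7.2
tool_pos: [0.6596, 0.1674, 0.1143]
tool_rot: [0.741, 0.671, -0.0, -0.0]
wrist_force: [0.4, 0.4, -1.1]
finger_gap: 0.623
gripper_force: 7.0
```

>>> jog_arm --series '[[[-0.1,0,0.4,0],[-0.1,0,0.4,0],[-0.1,0,0.4,0],[0,0,0,0]]]'

```text
time_s: 7.6
tool_pos: [0.6591, 0.1639, 0.1019]
tool_rot: [0.741, 0.671, -0.0, -0.0]
wrist_force: [-0.0, -0.1, -0.5]
finger_gap: 0.618
gripper_force: 7.0
```

```bash
python3 - <<'E'
from h import *
go(.660,.160,.088,84.3)
p,d,c=snap('scene'); save('s3',cv2.resize(p[120:270,360:470],None,fx=3.6,fy=3.6,interpolation=cv2.INTER_CUBIC))
W=pts(d,c); m=(d>0)&(W[...,2]>.06)&(abs(W[...,0]-.66)<.06)&(abs(W[...,1]-.17)<.08)
print(m.sum())
E
```

```text
tcp [0.6591 0.1639 0.1019] phi 84.31 shift cm [-0.38  0.13  1.39] twist 0.000 F [-0.  -0.1 -0.5] t 7.6 q [-0.06  0.64 -0.4   1.62  0.29  0.94 -0.66]
8465
```

View pics/s3.png

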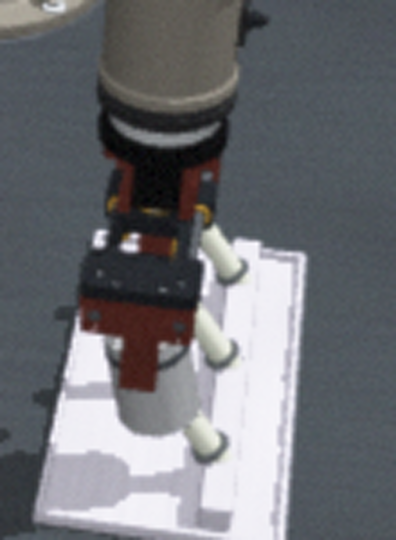

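The steel cup has pivoted in the grip and now lines up with the peg (crop, around (155,385)). I keep lowering.

>>> jog_arm --series '[[[-0.05,0,0.4,0],[-0.05,0,0.3,0],[-0.05,0,0.3,0],[0,0,0,0]]]'

```text
time_s: 8.05
tool_pos: [0.659, 0.1627, 0.0921]
tool_rot: [0.741, 0.671, -0.0, -0.0]
wrist_force: [0.3, 1.3, -1.7]
finger_gap: 0.615
gripper_force: 7.0
```

>>> jog_arm --series '[[[0,0,0.2,0],[0,0,0.2,0],[0,0,0,0]]]'

```text
time_s: 8.35
tool_pos: [0.6594, 0.163, 0.0896]
tool_rot: [0.741, 0.671, 0.0, 0.0]
wrist_force: [-1.5, -0.1, 5.6]
finger_gap: 0.612
gripper_force: 7.0
```

>>> jog_arm --series '[[[0,0,0,0],[0,0,0,0],[0,0,0,0],[0,0,0,0]]]' --claw -0.35

```text
time_s: 8.75
tool_pos: [0.6591, 0.1626, 0.0884]
tool_rot: [0.741, 0.671, -0.0, -0.0]
wrist_force: [0.6, -0.1, 0.3]
finger_gap: 0.681
gripper_force: 0.0
```

>>> jog_arm --series '[[[0,0,0,0],[0,0,0,0],[0,0,0,0],[0,0,-0.5,0],[0,0,-2,0],[0,0,-3,0],[0,0,-3,0],[0,0,-3,0]]]' --claw -0.9

```text
time_s: 9.55
tool_pos: [0.6591, 0.1628, 0.2053]
tool_rot: [0.741, 0.671, 0.0, 0.0]
wrist_force: [0.3, -0.2, -0.7]
finger_gap: 0.947
gripper_force: 0.0
```

```bash
python3 - <<'E'
from h import *
go(.500,-.335,.21,84.3)
p,d,c=snap('scene'); save('s4',cv2.resize(p[120:270,340:480],None,fx=3.6,fy=3.6,interpolation=cv2.INTER_CUBIC))
E
```

```text
tcp [0.6591 0.1628 0.2053] phi 84.33 shift cm [-51.11 -10.92  -0.49] twist 0.001 F [ 0.3 -0.2 -0.7] t 9.55 q [-0.04  0.53 -0.42  1.54  0.23  1.12 -0.61]
```

View pics/s4.png

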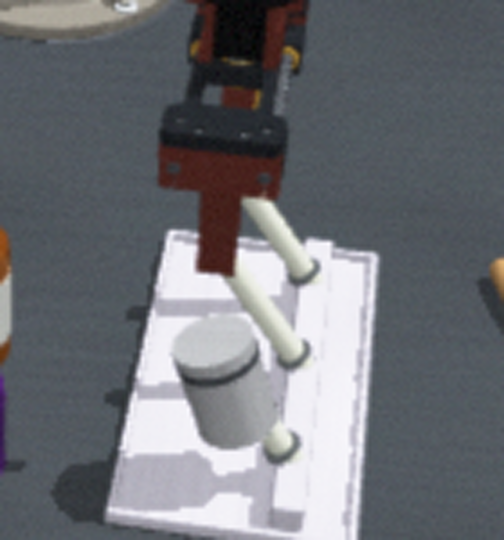

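Steel hangs on peg 1 (crop, around (225,385)). Copper is next.

>>> jog_arm --series '[[[-2,-0.4,0,0],[-3.2,-0.7,0,0],[-3.2,-0.7,0,0],[-3.2,-0.7,0,0],[-3.2,-0.7,0,0],[-3.2,-0.7,0,0],[-3.2,-0.7,0,0],[-3.2,-0.7,0,0],[-3.2,-0.7,0,0],[-3.2,-0.7,0,0],[-3.2,-0.7,0,0],[-3.2,-0.7,0,0],[-3.2,-0.7,0,0],[-3.2,-0.7,0,0],[-3.2,-0.7,0,0],[-3.2,-0.7,1,0],[-1.1,0,2,0],[0,0,2.5,0],[0,0,1.5,0],[0,0,0,0]]]'

```text
time_s: 11.6
tool_pos: [0.4978, -0.3341, 0.131]
tool_rot: [0.741, 0.671, -0.001, -0.003]
wrist_force: [0.8, 0.4, 0.1]
finger_gap: 0.948
gripper_force: 0.0
```

```bash
python3 - <<'E'
from h import *
p,d,c=snap('wrist'); W=pts(d,c); ok=d>0
w=W[ok]; w=w[(w[:,2]>.055)&(w[:,2]<.07)&(np.hypot(w[:,0]-.5,w[:,1]+.335)<.05)]
(x,y),r=cv2.minEnclosingCircle((w[:,:2]*1000).astype(np.float32)); print(len(w),x,y,r,w[:,2].max())
go(x/1000,y/1000,.034,84.3)
p,d,c=snap('scene'); W=pts(d,c); b=W[150:265,370:450]; db=d[150:265,370:450]
w=b[db>0]; w=w[(np.hypot(w[:,0]-.655,w[:,1]-.163)<.06)&(w[:,2]>.05)]
# top disc of steel: highest region plane fit
t=w[w[:,2]>w[:,2].max()-.012]; 
for _ in range(4):
    m=t.mean(0); n=np.linalg.svd(t-m,full_matrices=False)[2][2]; n*=np.sign(n[2]); t=w[abs((w-m)@n)<.003]
print('steel top n',n.round(3),'centre',m.round(3),len(t),'angle to peg',np.degrees(np.arccos(n@np.array([-.057,-.571,.819]))))
E
```

```text
4030 500.0032653808594 -337.3215026855469 27.225378036499023 0.061636026372399344
tcp [ 0.4991 -0.3344  0.1327] phi 84.34 shift cm [-0.29  0.14  9.87] twist 0.001 F [-0.2  0.   1.4] t 11.65 q [ 0.71  0.47 -0.29  1.8   0.17  0.89  0.24]
steel top n [-0.026 -0.29   0.957] centre [0.661 0.162 0.116] 281 angle to peg 18.10058959642108
```

>>> jog_arm --series '[[[-0.3,0.1,2.5,0],[0,0,2.5,0],[0,0,2.5,0],[0,0,2.3,0],[0,0,0,0]]]'

```text
time_s: 12.2
tool_pos: [0.4999, -0.337, 0.0341]
tool_rot: [0.741, 0.672, -0.001, -0.002]
wrist_force: [0.4, -0.7, 0.5]
finger_gap: 0.95
gripper_force: 0.0
```

>>> jog_arm --series '[[[0,0,0,0],[0,0,0,0],[0,0,0,0],[0,0,0,0],[0,0,0,0],[0,0,0,0]]]' --claw 1 --squeeze 10

```text
time_s: 12.8
tool_pos: [0.5013, -0.3384, 0.0367]
tool_rot: [0.741, 0.671, 0.0, 0.001]
wrist_force: [-2.3, 0.3, 5.7]
finger_gap: 0.617
gripper_force: 10.0
```

>>> jog_arm --series '[[[0,0,-0.5,0],[0,0,-1.5,0],[0,0,-2.5,0],[0,0,-3,0],[0,0,-3,0],[0,0,-3,0],[1,0,-3,0],[2.5,0.1,-2.5,0],[3,0.1,0,0],[3,0.1,0,0],[3,0.1,0,0],[3,0.1,0,0],[3,0.1,0,0],[3,0.1,0,0],[3,0.1,0,0],[3,0.1,0,0],[3,0.1,0,0],[3,0.1,0,0],[3,0.1,0,0],[3,0.1,0,0]]]'

```text
time_s: 14.8
tool_pos: [0.5527, 0.0549, 0.2266]
tool_rot: [0.741, 0.671, 0.0, 0.0]
wrist_force: [0.5, 0.3, -1.8]
finger_gap: 0.622
gripper_force: 10.0
```

>>> jog_arm --series '[[[3,0,0,0],[3,0,0,0],[3,0,0,0],[2.5,0,0,0],[0.8,0,0,0],[0,0,0,0]]]'

```text
time_s: 15.4
tool_pos: [0.5648, 0.1771, 0.2261]
tool_rot: [0.74, 0.672, 0.0, -0.0]
wrist_force: [-0.8, 0.2, -2.0]
finger_gap: 0.621
gripper_force: 10.0
```

```bash
python3 - <<'E'
from h import *
go(.565,.176,.117,84.3)
E
```

```text
tcp [0.5648 0.1771 0.2261] phi 84.45 shift cm [-0.11  0.03 10.91] twist 0.003 F [-0.8  0.2 -2. ] t 15.4 q [-0.01  0.39 -0.52  1.73  0.21  1.08 -0.69]
```

>>> jog_arm --series '[[[-0.1,0,2,0],[0,0,2,0],[0,0,2,0],[0,0,2,0],[0,0,1.4,0],[0,0,1,0],[0,0,0.5,0],[0,0,0,0]]]' --squeeze 7

```text
time_s: 16.2
tool_pos: [0.5649, 0.1748, 0.1164]
tool_rot: [0.741, 0.671, -0.0, -0.0]
wrist_force: [-0.3, 0.1, -1.4]
finger_gap: 0.621
gripper_force: 7.0
```

>>> jog_arm --series '[[[-0.1,0,0.4,0],[-0.1,0,0.4,0],[-0.1,0,0.4,0],[-0.05,0,0.4,0],[0,0,0,0]]]'

```text
time_s: 16.7
tool_pos: [0.5645, 0.1716, 0.1002]
tool_rot: [0.741, 0.671, -0.0, -0.0]
wrist_force: [-0.1, -0.1, -1.2]
finger_gap: 0.615
gripper_force: 7.0
```

>>> jog_arm --series '[[[0,0,0.3,0],[0,0,0.3,0],[0,0,0.2,0],[0,0,0,0]]]'

```text
time_s: 17.1
tool_pos: [0.5646, 0.1718, 0.0924]
tool_rot: [0.741, 0.671, -0.0, -0.0]
wrist_force: [1.3, 0.7, -1.6]
finger_gap: 0.611
gripper_force: 7.0
```

>>> jog_arm --series '[[[0,0,0.2,0],[0,0,0,0]]]'

```text
time_s: 17.3
tool_pos: [0.5647, 0.1719, 0.0912]
tool_rot: [0.741, 0.671, 0.0, 0.0]
wrist_force: [-1.7, 0.5, 4.1]
finger_gap: 0.615
gripper_force: 7.0
```

Floor contact again (+4 N). I release, back off and check.

>>> jog_arm --series '[[[0,0,0,0],[0,0,0,0],[0,0,0,0],[0,0,0,0]]]' --claw -0.35

```text
time_s: 17.7
tool_pos: [0.5646, 0.1716, 0.0906]
tool_rot: [0.741, 0.671, -0.0, 0.0]
wrist_force: [-0.3, 0.4, 0.3]
finger_gap: 0.676
gripper_force: 0.0
```

>>> jog_arm --series '[[[0,0,0,0],[0,0,0,0],[0,0,0,0],[0,0,-0.5,0],[0,0,-2,0],[0,0,-3,0],[0,0,-3,0],[0,0,-3,0],[0,0,0,0]]]' --claw -0.9

```text
time_s: 18.6
tool_pos: [0.567, 0.173, 0.2105]
tool_rot: [0.741, 0.671, 0.004, 0.002]
wrist_force: [-0.2, 0.8, -0.3]
finger_gap: 0.948
gripper_force: 0.0
```

```bash
cat >> h.py <<'E'
def topn(W,d,x,y,zmin=.05):
    w=W[d>0]; w=w[(np.hypot(w[:,0]-x,w[:,1]-y)<.045)&(w[:,2]>zmin)&(w[:,2]<.145)]
    t=w[w[:,2]>np.percentile(w[:,2],99)-.012]
    for _ in range(5):
        m=t.mean(0); n=np.linalg.svd(t-m,full_matrices=False)[2][2]; n*=np.sign(n[2]); t=w[abs((w-m)@n)<.003]
    print('top n',n.round(3),'centre',m.round(3),len(t),'angle to peg',np.degrees(np.arccos(n@np.array([-.057,-.571,.819]))))
E
python3 - <<'E'
from h import *
go(.44,-.11,.2,84.3)
p,d,c=snap('scene'); W=pts(d,c); topn(W,d,.655,.163); topn(W,d,.56,.172)
z,q,ct=snap('top'); W=pts(q,ct)[225:265,334:375].reshape(-1,3)
hsv=cv2.cvtColor(z,cv2.COLOR_RGB2HSV)[225:265,334:375].reshape(-1,3)
m=(q[225:265,334:375].ravel()>0)&(W[:,2]>.015); w=W[m]
print('blue rect',cv2.minAreaRect((w[:,:2]*1000).astype(np.float32)),w[:,2].max())
t=w[w[:,2]>.05]; mm=t.mean(0); print('crest',mm,np.linalg.svd(t[:,:2]-mm[:2],full_matrices=False)[2][0])
print(((t-mm)@np.r_[np.linalg.svd(t[:,:2]-mm[:2],full_matrices=False)[2][0],0]).min(),((t-mm)@np.r_[np.linalg.svd(t[:,:2]-mm[:2],full_matrices=False)[2][0],0]).max())
save('s5',cv2.resize(p[150:270,330:470],None,fx=3.6,fy=3.6,interpolation=cv2.INTER_CUBIC))
E
```

```text
tcp [0.567  0.173  0.2105] phi 84.32 shift cm [-29.42  -9.84   0.88] twist 0.000 F [-0.2  0.8 -0.3] t 18.6 q [-0.    0.4  -0.51  1.75  0.22  1.04 -0.69]
top n [-0.037 -0.318  0.948] centre [0.661 0.161 0.116] 277 angle to peg 16.372557628368767
top n [-0.039 -0.24   0.97 ] centre [0.566 0.171 0.116] 238 angle to peg 20.9842106555981
blue rect ((439.55267333984375, -110.03730010986328), (70.13211059570312, 54.20564270019531), 74.51231384277344) 0.05962597456467278
crest [ 0.4393874  -0.11036696  0.053465  ] [-0.30073396 -0.95370807]
-0.035362048241742966 0.03508362055420751
```

View pics/s5.png

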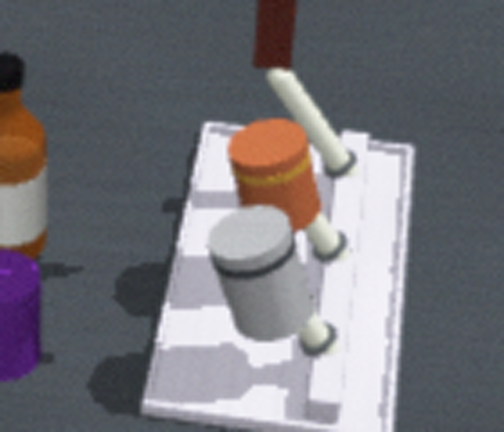

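Steel is 16° off its peg axis and copper 21°, both within the limit. Now the blue cup: its axis is about 16° off y with the mouth to the left, so I'll grip it near its closed end.

>>> jog_arm --series '[[[0,0,0,0.09],[0,0,0,0.09],[-3,-0.4,0,0],[-3,-0.4,0,0],[-3,-0.4,0,0],[-3,-0.4,0,0],[-3,-0.4,0,0],[-3,-0.4,0,0],[-3,-0.4,0,0],[-3,-0.4,0,0],[-3,-0.4,0,0],[-3,-0.4,0,0],[-3,-0.4,2,0],[0,-0.1,3,0],[0,0,3,0],[0,0,1,0],[0,0,0,0]]]'

```text
time_s: 20.4
tool_pos: [0.4289, -0.1327, 0.114]
tool_rot: [0.798, 0.602, -0.001, -0.002]
wrist_force: [-0.1, 0.7, 0.1]
finger_gap: 0.949
gripper_force: 0.0
```

```bash
python3 - <<'E'
from h import *
p,d,c=snap('wrist'); W=pts(d,c); w=W[d>0]
w=w[(w[:,2]>.015)&(w[:,2]<.065)&(np.hypot(w[:,0]-.4395,w[:,1]+.11)<.055)]
(cx,cy),s,a=cv2.minAreaRect((w[:,:2]*1000).astype(np.float32)); print(cx,cy,s,a,w[:,2].max())
t=w[w[:,2]>.047]; m=t.mean(0); u=np.linalg.svd(t[:,:2]-m[:2],full_matrices=False)[2][0]; u*=np.sign(u[1]); print(m,u)
C=np.array([cx,cy])/1000; g=C-.023*u; print('grip',g); go(*g,.012,np.degrees(np.arctan2(u[1],u[0])))
E
```

```text
441.2699279785156 -113.46700286865234 (70.38482666015625, 54.29716491699219) 75.2049331665039 0.05562209461708209
[ 0.44098569 -0.11187061  0.05126121] [0.25307089 0.96744774]
grip [ 0.4354493 -0.1357183]
tcp [ 0.4301 -0.1328  0.1153] phi 74.05 shift cm [-0.14  0.62 10.33] twist -0.023 F [ 0.5 -0.3  0.7] t 20.45 q [ 0.46  0.28 -0.34  2.16  0.14  0.73 -0.25]
```

>>> jog_arm --series '[[[-0.1,0.6,2,-0.02],[0,0,2.5,0],[0,0,2.5,0],[0,0,2.3,0],[0,0,1,0],[0,0,0,0]]]'

```text
time_s: 21.05
tool_pos: [0.4361, -0.1356, 0.0126]
tool_rot: [0.792, 0.61, -0.0, -0.0]
wrist_force: [0.1, -1.0, 0.2]
finger_gap: 0.952
gripper_force: 0.0
```

>>> jog_arm --series '[[[0,0,0,0],[0,0,0,0],[0,0,0,0],[0,0,0,0],[0,0,0,0],[0,0,0,0]]]' --claw 1 --squeeze 4

```text
time_s: 21.65
tool_pos: [0.4361, -0.1359, 0.013]
tool_rot: [0.793, 0.61, 0.0, 0.0]
wrist_force: [-1.1, -0.3, 4.7]
finger_gap: 0.625
gripper_force: 4.0
```

Now I lift slowly with a light grip so the mouth can droop.

>>> jog_arm --series '[[[0,0,-0.3,0],[0,0,-0.5,0],[0,0,-0.5,0],[0,0,-0.5,0],[0,0,-0.5,0],[0,0,-0.5,0],[0,0,0,0],[0,0,0,0]]]' --squeeze 3

```text
time_s: 22.45
tool_pos: [0.4363, -0.1362, 0.041]
tool_rot: [0.793, 0.61, 0.0, 0.001]
wrist_force: [-0.3, -1.8, 1.1]
finger_gap: 0.628
gripper_force: 3.0
```

```bash
python3 - <<'E'
from h import *
go(.47,.17,.2,84.3)
p,d,c=snap('scene'); save('s6',cv2.resize(p[110:230,260:350],None,fx=4,fy=4,interpolation=cv2.INTER_CUBIC))
E
```

```text
tcp [ 0.4363 -0.1362  0.041 ] phi 75.14 shift cm [ 30.45  -4.58 -15.91] twist -0.160 F [-0.3 -1.8  1.1] t 22.45 q [ 0.42  0.42 -0.3   2.19  0.23  0.56 -0.31]
```

View pics/s6.png

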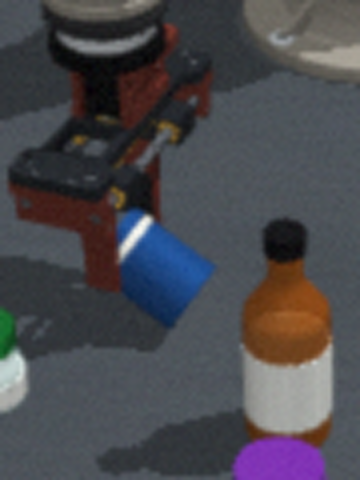

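The blue cup is drooping mouth down-left at about 45° (crop, (165,265)). I keep lifting and then firm up the grip.

>>> jog_arm --series '[[[0,0,-0.5,0],[0,0,-0.5,0],[0,0,-0.8,0],[0,0,-0.8,0],[0,0,-0.5,0],[0,0,0,0],[0,0,0,0]]]'

```text
time_s: 23.2
tool_pos: [0.436, -0.1358, 0.0718]
tool_rot: [0.793, 0.61, 0.0, 0.0]
wrist_force: [0.4, -0.3, -1.9]
finger_gap: 0.627
gripper_force: 3.0
```

>>> jog_arm --series '[[[0,0,0,0],[0,0,-1,0],[0,0,-2,0],[0,0,-3,0],[0,0,-3,0],[0,0,-3,0],[0,0,-2.5,-0.08],[0,0,0,-0.08],[0,0,0,0]]]' --squeeze 8

```text
time_s: 24.1
tool_pos: [0.4362, -0.1358, 0.2178]
tool_rot: [0.741, 0.672, 0.0, 0.001]
wrist_force: [-0.4, -0.8, -1.5]
finger_gap: 0.624
gripper_force: 8.0
```

```bash
python3 - <<'E'
from h import *
go(.470,.187,.22,84.3)
p,d,c=snap('scene'); W=pts(d,c)
hsv=cv2.cvtColor(p,cv2.COLOR_RGB2HSV); m=cv2.inRange(hsv,(100,120,30),(125,255,255))>0
n,l,s,ce=cv2.connectedComponentsWithStats(m.astype(np.uint8)); i=1+s[1:,4].argmax(); print(s[i]); w=W[(l==i)&(d>0)]
print(w.min(0),w.max(0)); 
x,y,ww,h=s[i][:4]; save('s7',cv2.resize(p[max(0,y-40):y+h+20,x-30:x+ww+40],None,fx=4,fy=4,interpolation=cv2.INTER_CUBIC))
E
```

```text
tcp [ 0.4362 -0.1358  0.2178] phi 84.37 shift cm [32.46  0.2  -0.24] twist 0.001 F [-0.4 -0.8 -1.5] t 24.1 q [ 0.52  0.14 -0.38  2.04  0.07  0.97  0.  ]
[285 110  26  28 418]
[-0.00302992 -0.20109462 -0.00138647] [ 0.47250402 -0.07566625  0.24570266]
```

View pics/s7.png

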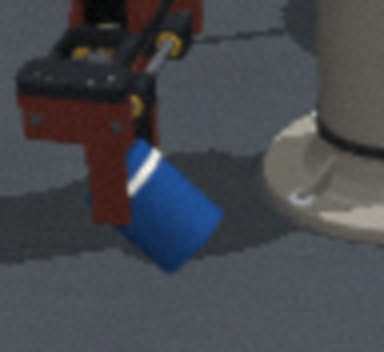

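```bash
python3 - <<'E'
from h import *
s=arm.get_state(); X=R.from_quat(s['tool_rot']).as_matrix()
for n in('scene','top'):
    p,d,c=snap(n); W=pts(d,c)
    hsv=cv2.cvtColor(p,cv2.COLOR_RGB2HSV); m=(cv2.inRange(hsv,(100,120,30),(125,255,255))>0)&(d>0)
    w=W[m]; q=(w-s['tool_pos'])@X; q[:,2]*=-1   # x'=left, y'=along row, z up rel. TCP
    q=q[(abs(q)<.09).all(1)]; 
    print(n,len(q),q.min(0).round(4),q.max(0).round(4))
    r=cv2.minAreaRect((q[:,[0,2]]*1000).astype(np.float32)); print(r); print(cv2.convexHull((q[:,[0,2]]*1000).astype(np.float32))[:,0].round().astype(int).tolist())
E
```

```text
scene 444 [-0.0024 -0.0294 -0.0359] [0.0605 0.0305 0.0408]
((19.99818229675293, 0.10287857055664062), (48.81449890136719, 70.77497100830078), 46.504337310791016)
[[61, -8], [59, -5], [57, -1], [46, 9], [13, 41], [10, 40], [6, 37], [4, 34], [3, 31], [-2, -12], [18, -30], [23, -33], [29, -36], [32, -36], [35, -33], [46, -24]]
top 227 [ 0.026  -0.0277 -0.0221] [0.0617 0.0236 0.0232]
((40.905582427978516, 2.601675033569336), (22.4848690032959, 46.33373260498047), 38.06379699707031)
[[62, -6], [56, 1], [49, 9], [38, 19], [31, 23], [30, 23], [28, 20], [27, 16], [26, 6], [31, -2], [33, -6], [46, -22], [52, -18], [59, -11], [59, -11]]
```

Measured: the blue cup's axis is about 45° from vertical, mouth down-left, and the peg leans 35°. I carry it to a start point behind the tip and will slide it on along the peg.

>>> jog_arm --series '[[[1.5,0,0,0],[2.5,0.1,0,0],[2.5,0.1,0,0],[2.5,0.1,0,0],[2.5,0.1,0,0],[2.5,0,0,0],[2.5,0,0,0],[2.5,0,0,0],[2.5,0,0,0],[2.2,0,0,0],[1.5,0,0.5,0],[0,0,1.5,0],[0,0,2,0],[0,0,1.2,0],[0,0,0,0],[0,0,0,0]]]'

```text
time_s: 25.85
tool_pos: [0.4648, 0.1146, 0.1647]
tool_rot: [0.741, 0.671, -0.0, -0.0]
wrist_force: [-0.0, -0.5, -1.4]
finger_gap: 0.625
gripper_force: 8.0
```

```bash
python3 - <<'E'
from h import *
s=arm.get_state(); X=R.from_quat(s['tool_rot']).as_matrix()
p,d,c=snap('scene'); W=pts(d,c)
hsv=cv2.cvtColor(p,cv2.COLOR_RGB2HSV); m=(cv2.inRange(hsv,(100,120,30),(125,255,255))>0)&(d>0)
q=(W[m]-s['tool_pos'])@X; q[:,2]*=-1; q=q[(abs(q)<.09).all(1)]
print(len(q),cv2.convexHull((q[:,[0,2]]*1000).astype(np.float32))[:,0].round().astype(int).tolist(),'row',q[:,1].min(),q[:,1].max())
# peg3 points in both views
for n in('scene','top'):
    if n=='top': p,d,c=snap('top'); W=pts(d,c)
    f=cv2.cvtColor(p,cv2.COLOR_RGB2HSV)[...,1]<60
    w=W[(d>0)&f]; w=w[(abs(w[:,0]-.47)<.022)&(abs(w[:,1]-.19)<.045)&(w[:,2]>.045)&(w[:,2]<.12)]
    if len(w): print(n,len(w),w[w[:,2].argsort()[-8:]].mean(0).round(4), w[w[:,1].argsort()[:8]].mean(0).round(4))
go(.4705,.176,.110,84.3)
E
```

```text
416 [[61, -8], [61, -4], [26, 26], [14, 35], [10, 37], [9, 37], [-22, 9], [-26, 2], [-26, 0], [27, -39], [32, -39], [59, -10]] row -0.012239872769706438 0.02935741821862285
scene 199 [0.472  0.181  0.1123] [0.4735 0.1727 0.1053]
tcp [0.4654 0.1147 0.1654] phi 84.30 shift cm [ 6.14 -0.11  5.54] twist -0.000 F [-0.   0.4 -1.3] t 25.95 q [ 0.11  0.28 -0.56  2.04  0.19  0.87 -0.65]
```

>>> jog_arm --series '[[[0.6,0,0.8,0],[0.6,0,0.8,0],[0.6,0,0.8,0],[0.6,0,0.8,0],[0.3,0,0.4,0],[0,0,0,0]]]' --squeeze 7

```text
time_s: 26.55
tool_pos: [0.467, 0.1421, 0.1279]
tool_rot: [0.741, 0.672, -0.001, -0.0]
wrist_force: [-0.2, 0.5, -1.0]
finger_gap: 0.627
gripper_force: 7.0
```

>>> jog_arm --series '[[[0.3,0,0.4,0],[0.3,0,0.4,0],[0.3,0,0.4,0],[0.3,0,0.4,0],[0,0,0,0]]]'

```text
time_s: 27.05
tool_pos: [0.4684, 0.1538, 0.1121]
tool_rot: [0.741, 0.671, -0.0, -0.0]
wrist_force: [0.1, -0.4, -1.3]
finger_gap: 0.622
gripper_force: 7.0
```

```bash
python3 - <<'E'
from h import *
go(.4715,.178,.088,84.3)
p,d,c=snap('scene'); save('s8',cv2.resize(p[110:260,350:480],None,fx=4,fy=4,interpolation=cv2.INTER_CUBIC))
E
```

```text
tcp [0.4684 0.1538 0.1121] phi 84.36 shift cm [2.44 0.07 2.41] twist 0.001 F [ 0.1 -0.4 -1.3] t 27.05 q [ 0.01  0.38 -0.54  2.05  0.27  0.78 -0.8 ]
```

View pics/s8.png

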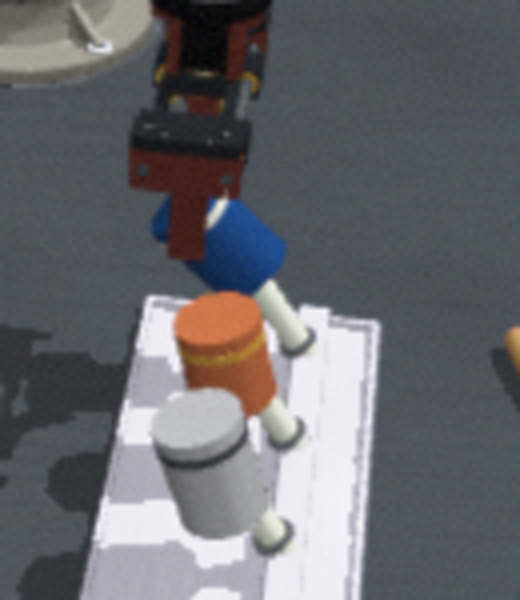

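The peg tip is inside the blue cup, with the peg leaving the mouth at crop (275,300). I continue in small steps.

>>> jog_arm --series '[[[0.3,0.05,0.2,0],[0.3,0,0.3,0],[0.3,0,0.3,0],[0.3,0,0.3,0],[0,0,0,0]]]'

```text
time_s: 27.6
tool_pos: [0.4701, 0.1658, 0.1012]
tool_rot: [0.741, 0.672, -0.0, -0.0]
wrist_force: [-0.7, -0.4, -1.6]
finger_gap: 0.622
gripper_force: 7.0
```

>>> jog_arm --series '[[[0.3,0,0.3,0],[0.3,0,0.3,0],[0.2,0,0.2,0],[0,0,0,0]]]'

```text
time_s: 28.0
tool_pos: [0.471, 0.1736, 0.0933]
tool_rot: [0.741, 0.671, -0.0, -0.0]
wrist_force: [-0.1, -0.0, -2.2]
finger_gap: 0.627
gripper_force: 7.0
```

>>> jog_arm --series '[[[0.2,0,0.2,0],[0.1,0,0.2,0],[0,0,0,0]]]'

```text
time_s: 28.3
tool_pos: [0.4713, 0.1763, 0.0894]
tool_rot: [0.741, 0.671, -0.0, -0.0]
wrist_force: [0.6, 0.1, -1.3]
finger_gap: 0.626
gripper_force: 7.0
```

>>> jog_arm --series '[[[0,0,0.2,0],[0,0,0.2,0],[0,0,0,0]]]'

```text
time_s: 28.6
tool_pos: [0.472, 0.1752, 0.086]
tool_rot: [0.742, 0.671, -0.0, 0.001]
wrist_force: [0.2, -4.5, 3.8]
finger_gap: 0.626
gripper_force: 7.0
```

```bash
python3 - <<'E'
from h import *
s=arm.get_state(); X=R.from_quat(s['tool_rot']).as_matrix()
p,d,c=snap('scene'); W=pts(d,c)
hsv=cv2.cvtColor(p,cv2.COLOR_RGB2HSV); m=(cv2.inRange(hsv,(100,120,30),(125,255,255))>0)&(d>0)
q=(W[m]-s['tool_pos'])@X; q[:,2]*=-1; q=q[(abs(q)<.09).all(1)]
print(len(q),cv2.convexHull((q[:,[0,2]]*1000).astype(np.float32))[:,0].round().astype(int).tolist())
go(.4715,.176,.110)
E
```

```text
290 [[60, -9], [60, -6], [57, -2], [49, 7], [35, 19], [24, 28], [12, 32], [-16, 16], [-20, 11], [-24, 7], [-27, 3], [38, -28]]
tcp [0.472  0.1752 0.0859] phi 84.27 shift cm [ 0.07 -0.06 -2.41]  F [ 0.4 -3.8  3.8] t 28.65 q [-0.05  0.43 -0.52  2.05  0.32  0.74 -0.87]
```

The floor is on the tip, but the cup leans about 14° further than the peg. With a light grip I nudge it sideways so the peg turns it upright before I release.

>>> jog_arm --series '[[[-0.1,0,-0.2,0],[0.2,0,-0.15,0],[0.25,0,-0.15,0],[0.25,0,-0.15,0],[0.25,0,-0.15,0],[0,0,0,0]]]' --squeeze 3

```text
time_s: 29.25
tool_pos: [0.4723, 0.185, 0.0938]
tool_rot: [0.741, 0.671, 0.0, -0.0]
wrist_force: [-0.6, -3.2, 1.0]
finger_gap: 0.63
gripper_force: 3.0
```

>>> jog_arm --series '[[[0.25,0,-0.1,0],[0.25,0,-0.1,0],[0,0,0,0]]]'

```text
time_s: 29.55
tool_pos: [0.473, 0.1906, 0.0959]
tool_rot: [0.741, 0.671, 0.001, -0.0]
wrist_force: [-0.7, -2.4, -0.3]
finger_gap: 0.626
gripper_force: 3.0
```

```bash
cat > b.py <<'E'
from h import *
s=arm.get_state(); X=R.from_quat(s['tool_rot']).as_matrix()
p,d,c=snap('scene'); W=pts(d,c)
hsv=cv2.cvtColor(p,cv2.COLOR_RGB2HSV); m=(cv2.inRange(hsv,(100,120,30),(125,255,255))>0)&(d>0)
q=(W[m]-s['tool_pos'])@X; q[:,2]*=-1; q=q[(abs(q)<.09).all(1)]
print(len(q),cv2.convexHull((q[:,[0,2]]*1000).astype(np.float32))[:,0].round().astype(int).tolist())
go(.4715,.176,.110)
E
python3 b.py
```

```text
327 [[52, -12], [26, 20], [21, 24], [-13, 23], [-14, 23], [-19, 20], [-30, 10], [-31, 9], [-33, 3], [20, -34], [25, -34], [48, -21], [50, -17]]
tcp [0.473  0.1906 0.0959] phi 84.36 shift cm [-1.46 -0.01 -1.42]  F [-1.1 -1.7 -0.1] t 29.6 q [-0.07  0.43 -0.53  2.03  0.31  0.76 -0.89]
```

>>> jog_arm --series '[[[0.25,0,-0.1,0],[0.25,0,0,0],[0,0,0,0],[0,0,0,0]]]'

```text
time_s: 30.0
tool_pos: [0.4735, 0.1955, 0.0968]
tool_rot: [0.741, 0.671, 0.001, -0.0]
wrist_force: [-1.2, -0.6, -1.1]
finger_gap: 0.624
gripper_force: 3.0
```

```bash
python3 b.py
```

```text
306 [[45, -26], [45, -23], [45, -21], [36, -3], [24, 16], [15, 30], [13, 30], [-16, 23], [-26, 19], [-32, 14], [-33, 11], [-16, -7], [15, -36], [18, -37], [23, -36], [32, -33]]
tcp [0.4734 0.1953 0.0967] phi 84.36 shift cm [-1.94  0.   -1.33]  F [ 1.5 -0.4 -1.4] t 30.05 q [-0.08  0.43 -0.53  2.02  0.31  0.76 -0.89]
```

>>> jog_arm --series '[[[-0.2,0,0.15,0],[-0.2,0,0.15,0],[-0.1,0,0.15,0],[0,0,0,0]]]'

```text
time_s: 30.45
tool_pos: [0.4728, 0.1892, 0.0919]
tool_rot: [0.741, 0.671, -0.0, 0.0]
wrist_force: [0.1, -0.6, -1.3]
finger_gap: 0.627
gripper_force: 3.0
```

```bash
python3 b.py
```

```text
206 [[35, -32], [35, -27], [34, -24], [27, -1], [23, 10], [17, 28], [15, 30], [12, 32], [-33, 22], [-34, 15], [-23, -5], [-20, -9], [26, -36], [29, -37], [31, -35]]
tcp [0.4728 0.1893 0.092 ] phi 84.30 shift cm [-1.34  0.01 -1.8 ]  F [ 0.4 -0.  -1. ] t 30.5 q [-0.07  0.43 -0.53  2.03  0.31  0.75 -0.89]
```

>>> jog_arm --series '[[[0,0,0.2,0],[0,0,0.2,0],[0,0,0,0]]]'

```text
time_s: 30.8
tool_pos: [0.473, 0.19, 0.0882]
tool_rot: [0.741, 0.671, 0.0, -0.0]
wrist_force: [-0.1, -0.1, 4.0]
finger_gap: 0.626
gripper_force: 3.0
```

>>> jog_arm --series '[[[0,0,0.15,0],[0,0,0,0]]]'

```text
time_s: 31.0
tool_pos: [0.473, 0.1901, 0.0867]
tool_rot: [0.741, 0.671, 0.0, -0.0]
wrist_force: [-0.1, 0.2, 2.7]
finger_gap: 0.623
gripper_force: 3.0
```

The cup is bearing on the tip. I release it.

>>> jog_arm --series '[[[0,0,0,0],[0,0,0,0],[0,0,0,0],[0,0,0,0]]]' --claw -0.35

```text
time_s: 31.4
tool_pos: [0.4727, 0.1895, 0.0865]
tool_rot: [0.741, 0.671, -0.0, -0.0]
wrist_force: [-0.4, -0.3, -0.5]
finger_gap: 0.671
gripper_force: 0.0
```

>>> jog_arm --series '[[[0,0,0,0],[0,0,0,0],[0,0,0,0],[0,0,-0.5,0],[0,0,-2,0],[0,0,-3,0],[0,0,-3,0],[0,0,-3,0],[0,0,-2,0],[-3,0,0,0],[-3,0,0,0],[-3,0,0,0],[-3,0,0,0],[-2,0,0,0],[0,0,0,0],[0,0,0,0],[0,0,0,0]]]' --claw -0.9

```text
time_s: 33.1
tool_pos: [0.4592, 0.0518, 0.2219]
tool_rot: [0.741, 0.672, 0.0, -0.0]
wrist_force: [-0.3, -0.4, -1.1]
finger_gap: 0.946
gripper_force: 0.0
```

```bash
python3 - <<'E'
from h import *
go(.47,0,.2)
p,d,c=snap('scene'); W=pts(d,c)
for n in('scene','top'):
    if n=='top': p,d,c=snap('top'); W=pts(d,c)
    for x,y in((.66,.161),(.566,.171),(.473,.182)): topn(W,d,x,y)
    print([W[v,u].round(3).tolist() for v,u in ((229,289),(245,354))])
    hsv=cv2.cvtColor(p,cv2.COLOR_RGB2HSV); m=(cv2.inRange(hsv,(100,120,30),(125,255,255))>0)&(d>0); w=W[m]; w=w[(abs(w[:,0]-.47)<.08)&(abs(w[:,1]-.18)<.1)]; print('blue',len(w),w.min(0),w.max(0))
save('final',p)
E
```

```text
tcp [0.4592 0.0518 0.2219] phi 84.43 shift cm [-5.05  1.58  2.19]  F [-0.3 -0.4 -1.1] t 33.1 q [ 0.23  0.16 -0.53  2.02  0.1   0.98 -0.44]
top n [-0.01  -0.306  0.952] centre [0.661 0.161 0.115] 276 angle to peg 17.263064457487012
top n [-0.015 -0.237  0.971] centre [0.566 0.171 0.116] 234 angle to peg 21.28068009975636
top n [-0.006 -0.276  0.961] centre [0.474 0.181 0.116] 206 angle to peg 19.099847978911143
[[0.612, -0.11, 0.001], [0.651, 0.06, -0.0]]
blue 409 [0.44556015 0.15539526 0.05588197] [0.50212654 0.22388048 0.12471645]
top n [-0.048 -0.291  0.956] centre [0.657 0.163 0.115] 182 angle to peg 17.948283827051856
top n [ 0.019 -0.208  0.978] centre [0.57  0.175 0.116] 124 angle to peg 23.25758767397865
top n [-0.048 -0.259  0.965] centre [0.465 0.197 0.12 ] 69 angle to peg 19.838007747343934
[[0.442, 0.036, 0.623], [0.443, -0.114, 0.003]]
blue 65 [0.4485485  0.18835623 0.11536608] [0.48463189 0.20798199 0.12459462]
```

All three cups hang 17–21° off their peg axes, with the same top height (0.116) and centres about 6 mm from the tips. I hand it in.

```bash
python3 -c "
from rig import arm
print(arm.hand_in())"
```

```text
the job is handed in; nothing more can be done
None
```

I hung the steel, copper and blue cups mouth down on pegs 1, 2 and 3, let go of them, and handed the job in at about 33 s; by my last camera check all three sat on their peg tips within the limits, but hand-in gave no verdict.

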